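Let the drying hoist with the mask down to its mark

ROBOT

A 7-joint arm with a two-finger parallel gripper is mounted at the origin on the work surface. World frame = base frame: x ahead of the robot, y to its left, z up, the work surface at z = 0. Lengths are in m, angles in rad, forces in N, time in s.
With the tool pointing down it reaches from about 0.4 to 0.85 m from the base axis. Payload 10.4 kg.
Tool frame: the origin (TCP) lies between the finger pads; the fingertips stand tips_ahead ahead of it and the grasp point (between the pads) lies 11 mm behind it (tips_ahead is the distance from the TCP to the fingertips, in m); z points along the fingers, x is the direction in which the jaws open and shut, and the axes are right-handed (so a half turn about z gives the same grasp; the last joint's range is limited). The gripper opens to 87 mm and grips with 3 to 60 N. Pads are 19 mm wide; open, the fingers measure 117 mm over their backs; the gripper's body (75 mm by 190 mm) begins 51 mm behind the grasp point.
Start: joints at [-1.32, 0.332, -0.065, 1.46, 0.022, 1.35, -0.088], TCP at [0.169, 0.602, 0.231] pointing down, gripper open.
Joint ranges: [-2.6, 2.6], [-0.5, 2.12], [-1.47, 1.34], [0.16, 2.42], [-1.27, 4.41], [0.06, 2.06], [-2.6, 2.6]. Speed limits (rad/s): [2.22, 2.22, 2.79, 2.79, 3.14, 3.14, 3.14].

INTERFACE

Orientations are given as a unit quaternion [x, y, z, w].
In Python, from bench import read_state, camera, close_job, tips_ahead gives the robot as it stands.
- The arm moves only by the tool arm_command, never from a script. Its argument "commands" is a list that holds one entry, the list of rows, each a list of 7 numbers: the turn, a rotation vector about the tool's x, y, z in rad, then the shift along the tool's x, y, z in m, then the opening in per cent of the stroke, from 0 (shut) to 100 (fully open). In form: [[[rx, ry, rz, x, y, z, claw], ...]]. A call has 1 to 20 rows; each row shifts and turns the commanded pose from where the row before left it, along the tool's axes as they then stand; what a row does not reach is not made up. A row lasts 1/8 s, in which the tool goes at most 62.5 mm and 10.7 degrees, less where a joint would pass 70% of its speed; a pose out of reach is approached as far as the arm can. A call with a gripper value outside its range is refused whole. The fingers move at their own pace and stop on an object; "newtons" is the grip in N (left out, the last holds). Time passes only in rows, so rows that do not move let the fingers close. It gives the time, the measured TCP pose, the force and the opening at its end, in the units of the state.
- read_state(): the state, without advancing time (a new reading comes with each control period).
- camera(name): name is "scene" or "side" or "wrist"; returns a dict with "frame" (420x560x3 uint8, red, green, blue), "vfov" (degrees; the focal length in pixels is half the picture's height over the tangent of half this angle, whatever the lens; pixels are square), "cx", "cy" (the principal point, pixels), "R" (3x3) and "t" (3): a world point X has camera coordinates R X + t. Camera axes: x right, y down, z forward; pixel columns grow to the right and rows downward; lengths in m; the calibration is good to about 2 mm. A picture is of the moment at which its call begins. There is no depth.
- close_job(): hands the job in, once; it reports no verdict.
The state is a dict: "time": time; "joint_positions": joint angles; "joint_vel": joint speeds; "joint_torque": joint torques, N m; "ee_pos": TCP position; "eef_rot": TCP orientation; "ft_force": force on the tool from outside, world axes, zero at the start; "torque": the same for the moment, N m; "width": finger opening in m.
Only numpy, scipy, OpenCV 4.12 (cv2) and the standard library are available. Lean on these libraries where they do the work, as an engineer would, in place of code of your own. Each camera call takes 0.05 s, during which the arm holds its last target.

TASK

On the laundry counter stand two small crank hoists. On the one with the pink diving mask, lift the red-handled pawl and keep it lifted while the crank turns back slowly under the load and the mask comes down, then put the pawl back so that it catches and holds with the red pointer beside that hoist's green clip. Do not force the carriage down, and leave the other hoist's load at its height.

Things in the scene. Friction and masses are not known exactly. Their poses are not given: they have to be found in the camera images.
- mask_knob (a point): Centre of the red cross-bar (18 mm thick, 36 mm long, 148 mm up) on the pawl lever of the mask's hoist. y along the bar: grip across its ends; z up; x along the 12 mm wide lever to its hinge, 165 mm off, axis y. Lifted 20 mm the pawl is clear; 30-55 good, stop at 70; about 2 N. Spring and weight return it. Crank sweeps 65 mm round a point 115 mm along x; nothing tall within 75 mm along x.
- mask_carriage: Black carriage on the mast, carrying the pink mask (150 mm wide). Origin at its red pointer's height (starts 290 mm up), over the base; the pointer tip is 91 mm along x, -112 mm along y from it, the mask 115-180 mm along x. Sinks by itself at 7-12 mm/s, braked by a damper, while the pawl is up; once the pawl is put back, up to 8 mm more until a tooth catches. Rises only by winding the crank.
- mask_mark: The green clip, 34 mm wide and 30 mm tall, on the white gauge bar of the mask's hoist; origin at the clip's centre, z up. The pointer must stop beside it. It is set 45 to 100 mm below the pointer's start.
- torch_carriage: The same black carriage on the other, identical hoist (both 340 mm tall; base 200 x 260 mm), which carries an orange dive torch. It must stay at its height; origin as on the mask's carriage.

How it is judged:
On the way:
1. the pawl of the mask's hoist is lifted (its bar 15 mm or more from where it was) (distance of mask_knob from where it was at the start of the episode above 0.015 m), for 0.2 s.
At the end, for the whole second after the job is handed in: The mask's carriage stands still, held by the pawl, with its pointer level with the green clip's centre to within 15 mm either way; the pawl's bar is back within 10 mm of where it started; the torch's carriage is within 8 mm of where it started (z of mask_carriage in the frame of mask_mark between -0.015 and 0.015 m and distance of mask_knob from where it was at the start of the episode below 0.01 m and linear speed of mask_carriage below 0.003 m/s and distance of torch_carriage from where it was at the start of the episode below 0.008 m); the robot touches nothing.
It fails at once if the mask's carriage is dropped or forced (moves faster than 50 mm/s) (linear speed of mask_carriage above 0.05 m/s).
It fails at once if the torch's carriage is let down or moved by more than 8 mm (distance of torch_carriage from where it was at the start of the episode above 0.008 m).
It also fails if it takes over 64 s, if anything falls off the work surface, if the arm or the gripper's body presses on something with over 40 N, if the wrist force passes 120 N, or if a joint passes its speed limit or range.

## Working session

There is one attempt and no reset: what is moved stays moved. The work goes in short steps, Python scripts to look and compute and a tool call to move; the robot and the scene stay as the last step left them, time stands still between calls to the robot, and variables do not carry over. Pictures are saved under pics/ and viewed, and the job is handed in when it is done.

Besides the shell and the picture viewer there is one more tool, called as a command line: name --argument value ..., lists and objects as JSON in quotes. arm_command: Moves the arm, as the interface text tells. Its arguments: {"type":"object","properties":{"commands":{"type":"array"},"newtons":{"type":"number"}},"required":["commands"]}

```bash
ls; mkdir -p pics; cat > h.py <<'E'
import numpy as np, cv2
from bench import read_state, camera, close_job, tips_ahead
import pickle
def snap(n,tag):
    c=camera(n); cv2.imwrite(f'pics/{tag}.png',c['frame'][:,:,::-1]); pickle.dump(c,open(f'pics/{tag}.pkl','wb')); return c
def P(c,X):
    X=np.atleast_2d(X); f=210/np.tan(np.radians(c['vfov'])/2); q=X@np.array(c['R']).T+np.array(c['t']); return np.c_[f*q[:,0]/q[:,2]+c['cx'],f*q[:,1]/q[:,2]+c['cy']]
def ray(c,uv):
    f=210/np.tan(np.radians(c['vfov'])/2); R=np.array(c['R']); d=R.T@np.array([(uv[0]-c['cx'])/f,(uv[1]-c['cy'])/f,1]); return -R.T@np.array(c['t']), d/np.linalg.norm(d)
def tri(obs):
    A=np.zeros((3,3));b=np.zeros(3);L=[]
    for c,uv in obs:
        o,d=ray(c,uv);M=np.eye(3)-np.outer(d,d);A+=M;b+=M@o
    X=np.linalg.solve(A,b)
    return X,[np.round(P(c,X)[0]-uv,1) for c,uv in obs]
def load(t): return pickle.load(open(f'pics/{t}.pkl','rb'))
E
python3 - <<'E'
from h import *
for n in ['scene','side','wrist']:
    c=snap(n,n+'0'); print(n,c['vfov'],c['cx'],c['cy'],-np.array(c['R']).T@c['t'])
s=read_state();print(s,tips_ahead if not callable(tips_ahead) else tips_ahead())
E
```

```text
pics
scene 43.32480954263311 284.43144119397516 208.68299477516052 [ 1.16878476 -0.79569135  0.86736768]
side 56.78735216272245 277.3395524870657 213.78990361606893 [ 0.48280404 -0.64014741  0.71122034]
wrist 60.72532570792618 281.50315370520065 209.3502545521392 [0.10413286 0.61974392 0.38412902]
{'time': 0.15, 'joint_positions': array([-1.3196076 ,  0.33272857, -0.06473152,  1.460754  ,  0.02158069,
        1.34988793, -0.0884873 ]), 'joint_vel': array([ 7.06064494e-05, -1.69420890e-03, -1.66443351e-03, -1.94089777e-03,
       -8.03668856e-04,  1.62218766e-03, -1.44143232e-03]), 'joint_torque': array([ 1.16439838e-03, -6.23628974e+01,  2.49508966e-02, -3.90139711e+01,
       -6.12285943e-02,  3.71970527e-02,  1.13480573e-04]), 'ee_pos': array([0.16888638, 0.60145278, 0.22993293]), 'eef_rot': array([ 7.96971570e-01,  6.04016575e-01, -4.26543297e-04,  3.34092680e-04]), 'ft_force': array([-0.80967938,  0.00390471, -1.00922016]), 'torque': array([-0.02818078,  0.07189514,  0.0305447 ]), 'width': 0.0869111170934539} 0.008
```

View pics/scene0.png

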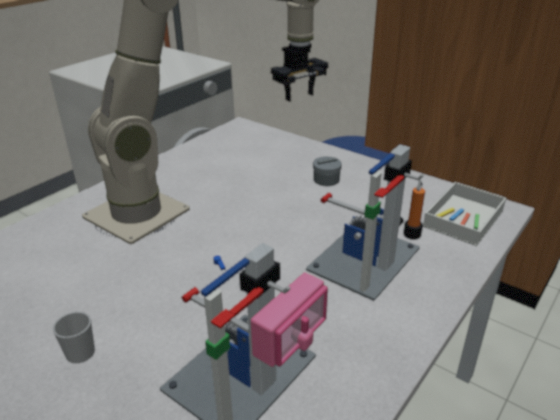

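View pics/side0.png

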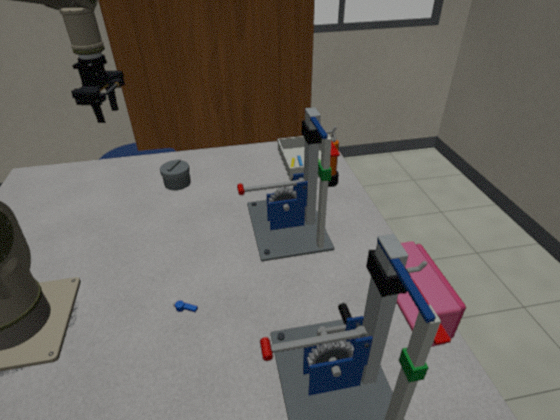

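View pics/wrist0.png

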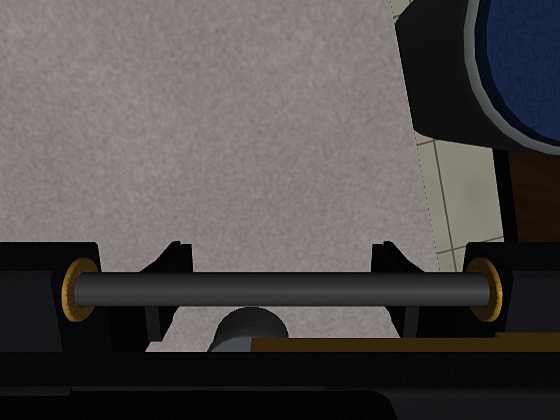

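```bash
python3 - <<'E'
import cv2
a=cv2.imread('pics/scene0.png')[230:420,150:350]; cv2.imwrite('pics/sc1.png',cv2.resize(a,None,fx=3.1,fy=3.1,interpolation=cv2.INTER_CUBIC))
a=cv2.imread('pics/side0.png')[230:420,245:475]; cv2.imwrite('pics/si1.png',cv2.resize(a,None,fx=3.1,fy=3.1,interpolation=cv2.INTER_CUBIC))
E
```

```text
(no output)
```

View pics/sc1.png

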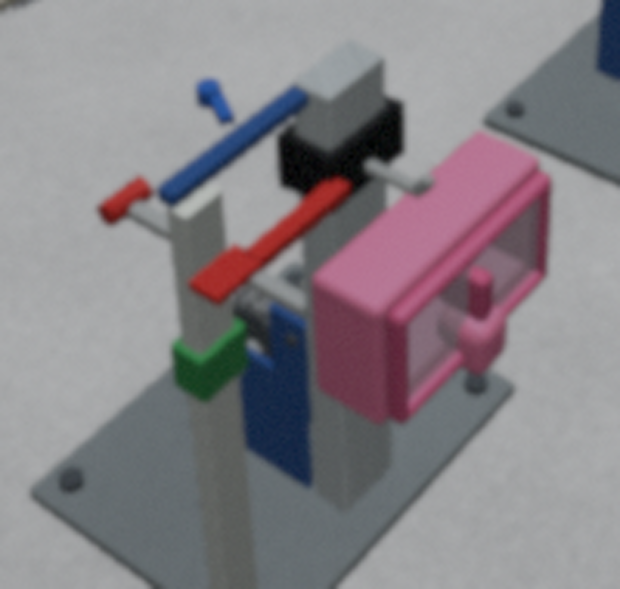

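View pics/si1.png

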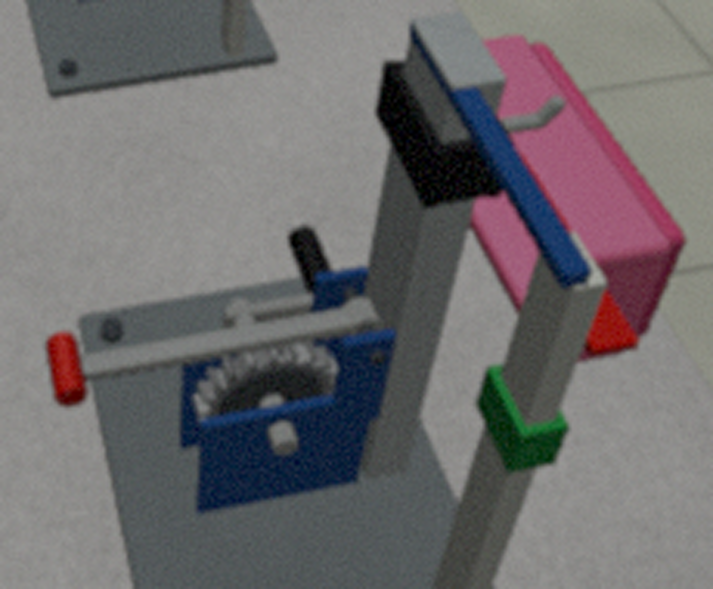

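```bash
cat >> h.py <<'E'
def sc(u,v): return (150+u/3.1,230+v/3.1)
def si(u,v): return (245+u/3.1,230+v/3.1)
E
python3 - <<'E'
from h import *
a,b=load('scene0'),load('side0')
T={'knob':((125,200),(66.5,368)),'knobfar':((145,187),(62,340)),'knobnear':((105,211),(71,398)),
'bluebar_near':((170,193),(575,275)),'clip ctr':((208,362),(523,420)),
'pointer tip front':((218,296),(584,352)),'mast':((349,70),(455,45))}
for k,(p,q) in T.items():
    X,r=tri([(a,sc(*p)),(b,si(*q))]); print(k,X.round(3),r)
E
```

```text
knob [ 0.525 -0.269  0.146] [array([-0.2,  0.2]), array([-0. , -0.3])]
knobfar [ 0.526 -0.251  0.145] [array([-0.1,  0.1]), array([-0. , -0.2])]
knobnear [ 0.525 -0.286  0.148] [array([-0.5,  0.6]), array([-0.1, -1. ])]
bluebar_near [ 0.707 -0.39   0.334] [array([-0.5,  0.7]), array([-0.2, -1.1])]
clip ctr [ 0.714 -0.382  0.217] [array([ 0.1, -0.1]), array([0. , 0.1])]
pointer tip front [ 0.728 -0.385  0.273] [array([-0.8,  1.1]), array([-0.4, -1.7])]
mast [ 0.715 -0.262  0.335] [array([-0.1,  0.3]), array([-0.1, -0.4])]
```

```bash
python3 - <<'E'
import cv2
a=cv2.imread('pics/scene0.png')[310:375,190:260]; cv2.imwrite('pics/sc2.png',cv2.resize(a,None,fx=8,fy=8,interpolation=cv2.INTER_CUBIC))
a=cv2.imread('pics/side0.png')[310:390,380:465]; cv2.imwrite('pics/si2.png',cv2.resize(a,None,fx=7,fy=7,interpolation=cv2.INTER_CUBIC))
E
```

```text
(no output)
```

View pics/sc2.png

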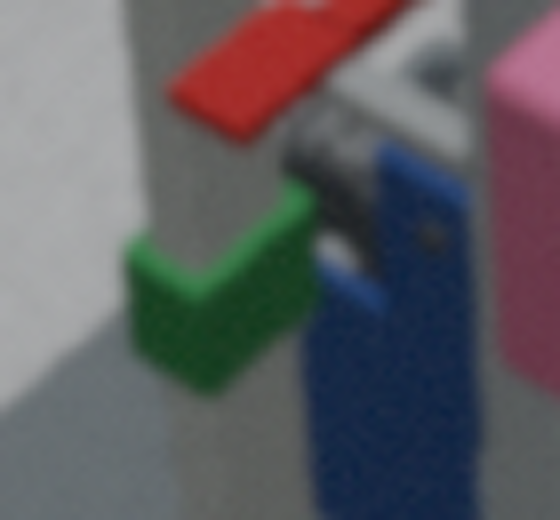

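View pics/si2.png

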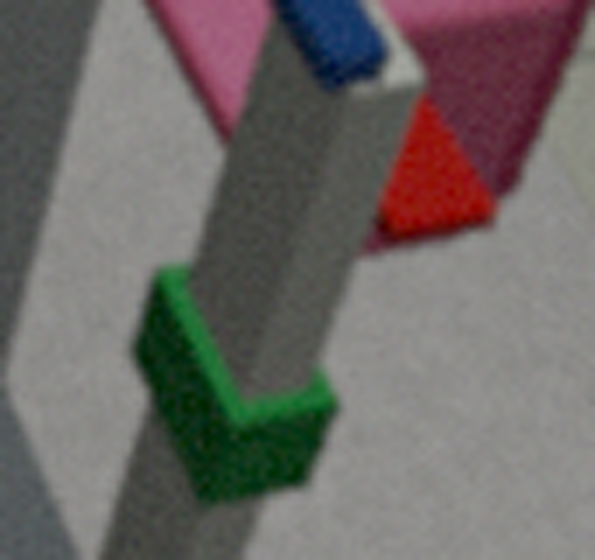

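```bash
python3 - <<'E'
from h import *
a,b=load('scene0'),load('side0')
s=lambda u,v:(190+u/8,310+v/8)
t=lambda u,v:(380+u/7,310+v/7)
T={'+-top':((203,308),(338,405)),'+-bot':((208,395),(308,483)),'--top':((130,255),(238,425)),'--bot':((137,345),(208,503)),'ptr+-bot':((242,142),(495,222)),'ptr+-top':((240,130),(497,207))}
for k,(p,q) in T.items():
    X,r=tri([(a,s(*p)),(b,t(*q))]); print(k,X.round(4),r)
E
```

```text
+-top [ 0.7249 -0.3962  0.2315] [array([-0.1,  0.1]), array([-0.1, -0.2])]
+-bot [ 0.724  -0.397   0.2062] [array([-0.3,  0.3]), array([-0.1, -0.5])]
--top [ 0.7043 -0.3961  0.2324] [array([-0.3,  0.4]), array([-0.1, -0.7])]
--bot [ 0.7034 -0.3964  0.206 ] [array([-0.4,  0.5]), array([-0.2, -0.8])]
ptr+-bot [ 0.7412 -0.3972  0.2872] [array([-0.3,  0.4]), array([-0.1, -0.5])]
ptr+-top [ 0.741  -0.3968  0.2905] [array([-0.1,  0.1]), array([-0. , -0.2])]
```

```bash
python3 - <<'E'
from h import *
a,b=load('scene0'),load('side0')
for p,q in [((326,198),(240,188)),((399,156),(313,115)),((372,211),(325,172))]:
    print(tri([(a,p),(b,q)]))
E
```

```text
(array([0.53660193, 0.21290039, 0.14639086]), [array([ 0.1, -0.5]), array([0.1, 0.5])])
(array([0.72638255, 0.21053513, 0.32902763]), [array([ 0.2, -1.1]), array([0.2, 1.1])])
(array([0.72837938, 0.09909221, 0.23795832]), [array([ 0.1, -0.4]), array([0.1, 0.4])])
```

arm_command --commands '[[[0,0,-0.1368,0,0,-0.035,100],[0,0,-0.1368,0,0,-0.035,100],[0,0,0,-0.038,0.029,0,100],[0,0,0,-0.038,0.029,0,100],[0,0,0,-0.038,0.029,0,100],[0,0,0,-0.038,0.029,0,100],[0,0,0,-0.038,0.029,0,100],[0,0,0,-0.038,0.029,0,100],[0,0,0,-0.038,0.029,0,100],[0,0,0,-0.038,0.029,0,100],[0,0,0,-0.05,0.012,0,100],[0,0,0,-0.05,0.012,0,100],[0,0,0,-0.05,0.012,0,100],[0,0,0,-0.05,0.012,0,100],[0,0,0,-0.05,0.012,0,100],[0,0,0,-0.05,0.012,0,100]]]'

```text
time: 2.15
ee_pos: [0.4729, -0.004, 0.3005]
eef_rot: [0.707, 0.707, 0.0, -0.0]
ft_force: [0.9, 0.9, -0.3]
width: 0.0869
```

```bash
python3 -c "
from h import *
s=read_state();print(s['time'],s['ee_pos'],s['eef_rot'],s['joint_positions'])"
```

```text
2.15 [ 0.47287381 -0.00401423  0.30053255] [ 7.07132313e-01  7.07081212e-01  2.15624804e-04 -6.93611351e-05] [-0.60145019 -0.06841082  0.49338373  1.75507172  0.0322507   1.44660816
  1.45769319]
```

arm_command --commands '[[[0,0,0,-0.044,0.0087,0,100],[0,0,0,-0.044,0.0087,0,100],[0,0,0,-0.044,0.0087,0,100],[0,0,0,-0.044,0.0087,0,100],[0,0,0,-0.044,0.0087,0,100],[0,0,0,-0.044,0.0087,0,100]]]'

```text
time: 2.9
ee_pos: [0.5252, -0.2675, 0.3004]
eef_rot: [0.707, 0.707, 0.0, -0.0]
ft_force: [0.3, 0.7, 0.3]
width: 0.087
```

```bash
python3 -c "
from h import *
s=read_state();print(s['time'],s['ee_pos'],s['eef_rot'],s['joint_positions'])
snap('wrist','wrist1');snap('side','side1')"
```

```text
2.9 [ 0.52522848 -0.26746098  0.30040021] [ 7.06910673e-01  7.07302824e-01  9.81642388e-05 -7.48564337e-05] [-0.23902504  0.26990558  0.78676382  1.48345618 -0.19120584  1.46721357
  2.12068562]
```

View pics/wrist1.png

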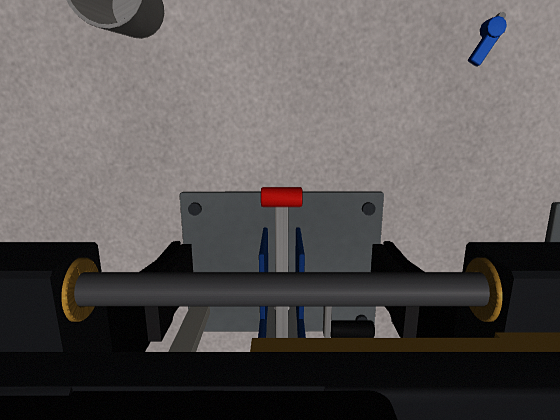

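View pics/side1.png

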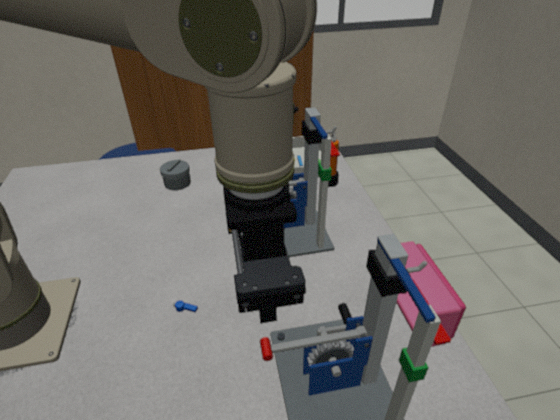

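```bash
python3 -c "
from h import *
c=load('wrist1');o,d=ray(c,(281.5,197));print(o,d,o+d*(0.147-o[2])/d[2]);
a,b=load('scene0'),load('side0');print(tri([(a,sc(125,200)),(b,si(66.5,368)),(c,(281.5,196.5))]))
print(P(c,[0.525,-0.2675,0.146]))"
```

```text
[ 0.45782759 -0.26813912  0.45468615] [ 2.21094274e-01  8.90847261e-04 -9.75252033e-01] [ 0.5275815  -0.26785806  0.147     ]
(array([ 0.52606733, -0.26851505,  0.14676183]), [array([0.1, 0.2]), array([ 0.4, -0.6]), array([-0.7, -1.2])])
[[281.90783529 193.88778799]]
```

arm_command --commands '[[[0,0,0,0,0.0015,0.04,80],[0,0,0,0,0,0.04,80],[0,0,0,0,0,0.04,80],[0,0,0,0,0,0.025,80],[0,0,0,0,0,0.0195,80],[0,0,0,0,0,0,80]]]'

```text
time: 3.75
ee_pos: [0.526, -0.2656, 0.135]
eef_rot: [0.707, 0.707, -0.0, -0.001]
ft_force: [0.2, 0.4, -0.0]
width: 0.0699
```

```bash
python3 -c "
from h import *
snap('side','side2');snap('wrist','wrist2')"
```

```text
(no output)
```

View pics/side2.png

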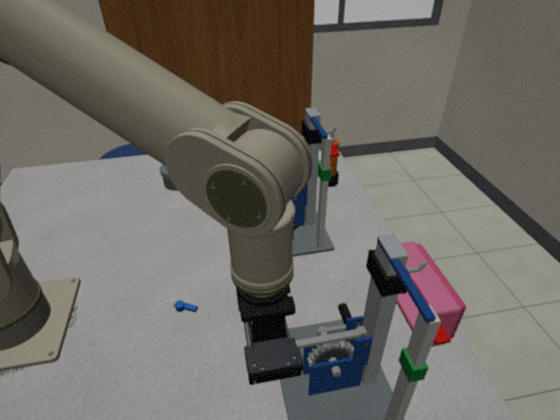

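View pics/wrist2.png

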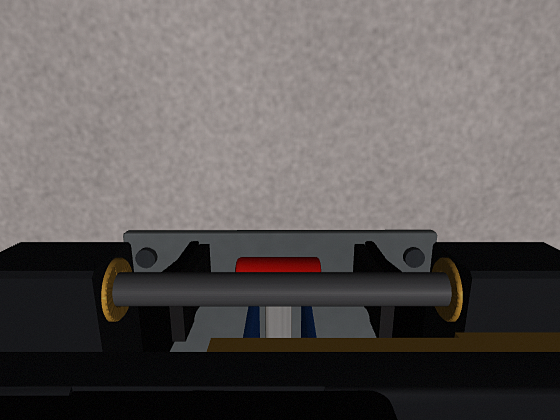

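arm_command --commands '[[[0,0,0,-0.0025,0,0,60],[0,0,0,0,0,0,36],[0,0,0,0,0,0,30],[0,0,0,0,0,0,30],[0,0,0,0,0,0,30]]]' --newtons 12

```text
time: 4.47
ee_pos: [0.5266, -0.2678, 0.1358]
eef_rot: [0.707, 0.707, 0.0, -0.001]
ft_force: [-1.0, 3.3, -0.3]
width: 0.0356
```

arm_command --commands '[[[0,0,0,0,0.0003,-0.01,30],[0,0,0,0,0.0009,-0.01,30],[0,0,0,0,0.0015,-0.01,30],[0,0,0,0,0.0022,-0.01,30],[0,0,0,0,0,0,30],[0,0,0,0,0,0,30],[0,0,0,0,0,0,30],[0,0,0,0,0,0,30]]]'

```text
time: 5.48
ee_pos: [0.5315, -0.2679, 0.1765]
eef_rot: [0.707, 0.707, 0.0, -0.001]
ft_force: [-0.5, 5.6, -1.1]
width: 0.036
```

```bash
cat > look.py <<'E'
from h import *; import sys
n=sys.argv[1]
a=snap('scene','sceneL'+n);print(read_state()['time']);b=snap('side','sideL'+n)
A=cv2.resize(a['frame'][290:390,180:270,::-1],None,fx=4.4,fy=5,interpolation=cv2.INTER_CUBIC)
A=cv2.resize(a['frame'][290:390,190:270,::-1],None,fx=5,fy=5,interpolation=cv2.INTER_CUBIC)
B=cv2.resize(b['frame'][300:400,390:470,::-1],None,fx=5,fy=5,interpolation=cv2.INTER_CUBIC)
cv2.imwrite(f'pics/L{n}.png',np.hstack([A,B]))
E
python3 look.py 1
```

```text
5.525
```

View pics/L1.png

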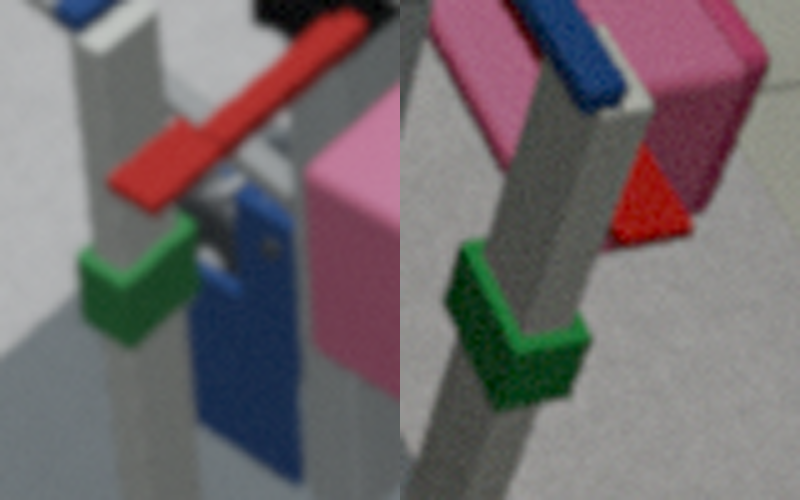

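View pics/sceneL1.png

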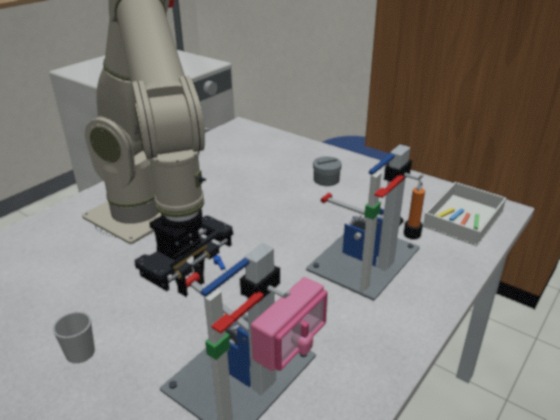

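```bash
cat > pz.py <<'E'
from h import *
def redlow(c):
    f=c['frame'].astype(int)[295:400,195:290]; m=(f[...,0]>110)&(f[...,1]<70)&(f[...,2]<75)
    m=cv2.morphologyEx(m.astype(np.uint8),cv2.MORPH_OPEN,np.ones((2,2)))
    v,u=np.nonzero(m); k=v.max(); return u[v==k].mean()+195,k+295
def z_of(c):
    u,v=redlow(c); zs=np.linspace(.15,.32,1701); q=P(c,np.c_[np.full(1701,.741),np.full(1701,-.397),zs]); i=np.argmin(abs(q[:,1]-v)); return zs[i],(u,v),q[i]
if __name__=='__main__':
    import sys
    for t in sys.argv[1:]: print(t,z_of(load(t)))
E
python3 pz.py scene0 sceneL1
```

```text
scene0 (np.float64(0.2892), (np.float64(221.0), np.int64(327)), array([219.88633251, 327.02060212]))
sceneL1 (np.float64(0.2787), (np.float64(220.5), np.int64(332)), array([220.36671104, 332.02327466]))
```

arm_command --commands '[[[0,0,0,0,0,0,30],[0,0,0,0,0,0,30],[0,0,0,0,0,0,30],[0,0,0,0,0,0,30],[0,0,0,0,0,0,30],[0,0,0,0,0,0,30],[0,0,0,0,0,0,30],[0,0,0,0,0,0,30],[0,0,0,0,0,0,30],[0,0,0,0,0,0,30],[0,0,0,0,0,0,30],[0,0,0,0,0,0,30],[0,0,0,0,0,0,30],[0,0,0,0,0,0,30],[0,0,0,0,0,0,30],[0,0,0,0,0,0,30]]]'

```text
time: 7.58
ee_pos: [0.5316, -0.2679, 0.1765]
eef_rot: [0.707, 0.707, 0.0, -0.001]
ft_force: [-0.5, 5.5, -1.0]
width: 0.0359
```

```bash
python3 look.py 2; python3 pz.py sceneL2
```

```text
7.625
sceneL2 (np.float64(0.2551), (np.float64(222.0), np.int64(343)), array([221.42215237, 343.01466393]))
```

View pics/L2.png

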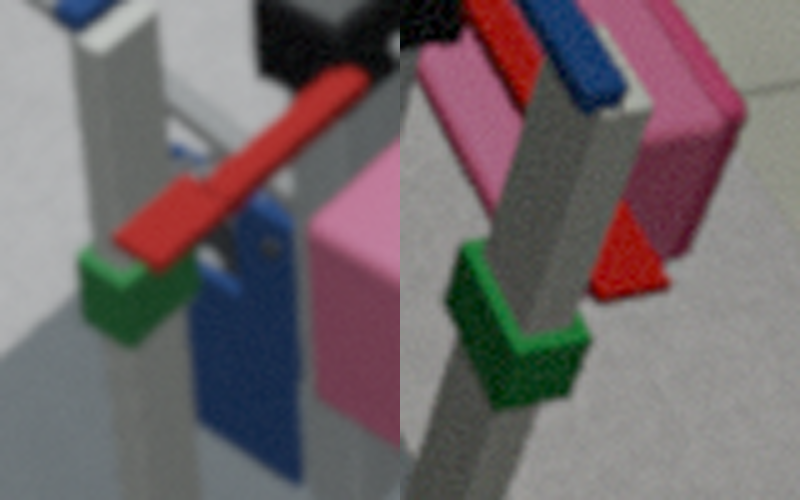

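arm_command --commands '[[[0,0,0,0,0,0,30],[0,0,0,0,0,0,30],[0,0,0,0,0,0,30],[0,0,0,0,0,0,30],[0,0,0,0,0,0,30],[0,0,0,0,0,0,30],[0,0,0,0,0,0,30],[0,0,0,0,0,0,30],[0,0,0,0,0,0,30],[0,0,0,0,0,0,30],[0,0,0,0,0,0,30],[0,0,0,0,0,0,30]]]'

```text
time: 9.18
ee_pos: [0.5315, -0.2679, 0.1765]
eef_rot: [0.707, 0.707, 0.0, -0.001]
ft_force: [-0.3, 5.5, -0.2]
width: 0.0358
```

```bash
python3 look.py 3; python3 pz.py sceneL3
```

```text
9.225
sceneL3 (np.float64(0.2397), (np.float64(223.0), np.int64(350)), array([222.09334709, 350.00450056]))
```

View pics/L3.png

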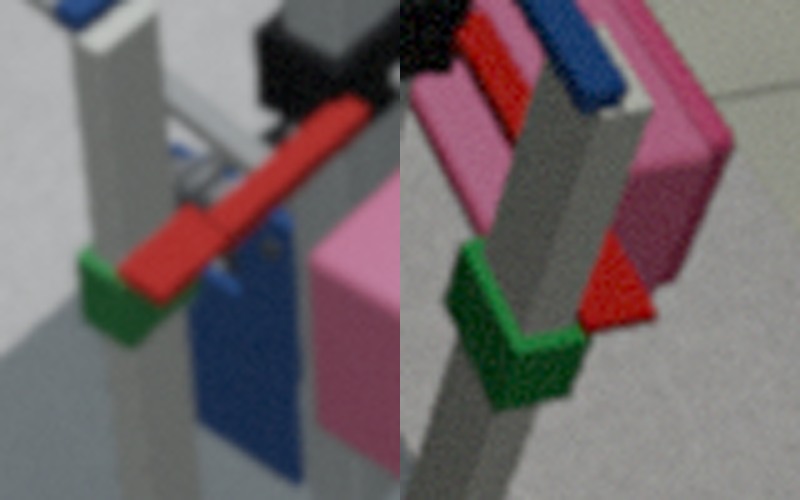

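arm_command --commands '[[[0,0,0,0,0,0,30],[0,0,0,0,0,0,30],[0,0,0,0,0,0,30],[0,0,0,0,0,0,30],[0,0,0,0,0,0,30],[0,0,0,0,0,0,30],[0,0,0,0,0,0,30],[0,0,0,0,0,0,30],[0,0,0,0,0,0,30],[0,0,0,0,-0.0025,0.012,30],[0,0,0,0,-0.0016,0.012,30],[0,0,0,0,-0.0006,0.008,30],[0,0,0,0,0,0,80],[0,0,0,0,0,0,80],[0,0,0,0,0,0,80],[0,0,0,0,0,0,80],[0,0,0,0,0,0,80]]]'

```text
time: 11.4
ee_pos: [0.5267, -0.2689, 0.1441]
eef_rot: [0.707, 0.707, 0.0, 0.0]
ft_force: [0.3, 0.3, 0.7]
width: 0.0683
```

```bash
python3 look.py 4; python3 pz.py sceneL4; python3 -c "
from h import *; snap('wrist','wrist4')"
```

```text
11.45
sceneL4 (np.float64(0.2262), (np.float64(223.5), np.int64(356)), array([222.67073409, 356.01742154]))
```

View pics/L4.png

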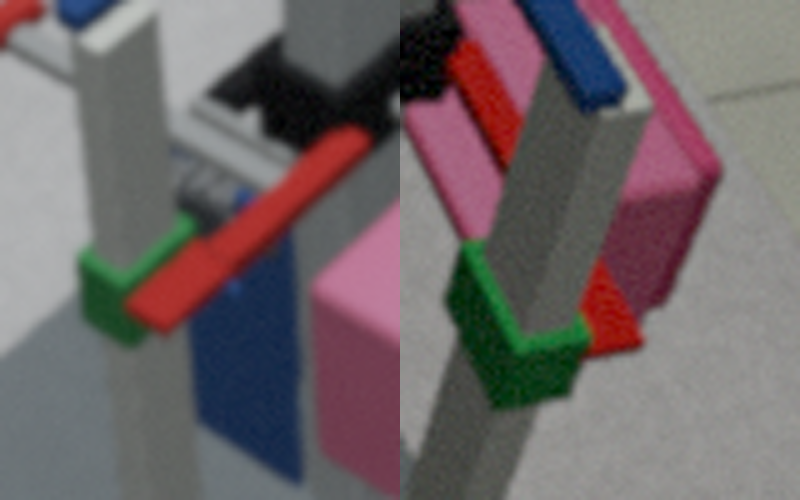

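View pics/wrist4.png

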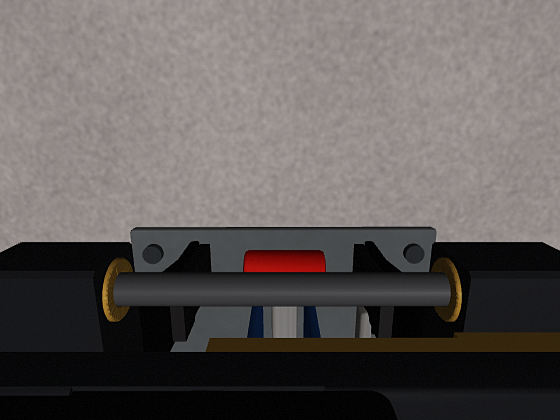

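```bash
python3 look.py 5; python3 - <<'E'
from h import *
from pz import z_of
a,b=load('sceneL5'),load('sideL5')
s=lambda u,v:(190+u/5,290+v/5)
t=lambda u,v:(390+(u-400)/5,300+v/5)
for p,q in [((167,335),(643,347)),((167,328),(644,338))]: print(tri([(a,s(*p)),(b,t(*q))]))
print(z_of(a))
a=load('scene0');b=load('side0')
for p,q in [((203.5-100,0),(0,0))]: pass
# clip in same L crop
a,b=load('sceneL1'),load('sideL1')
for p,q in [((130,282),(591,341)),((132,348),(570,395)),((80,252),(519,350)),((86,315),(498,410))]: print(tri([(a,s(*p)),(b,t(*q))]))
E
```

```text
11.6
(array([ 0.74148352, -0.39660907,  0.22331416]), [array([-0.2,  0.3]), array([-0.1, -0.4])])
(array([ 0.74142762, -0.3960218 ,  0.22624518]), [array([-0.1,  0.1]), array([-0. , -0.2])])
(np.float64(0.2262), (np.float64(223.5), np.int64(356)), array([222.67073409, 356.01742154]))
(array([ 0.72424258, -0.39557843,  0.23321782]), [array([-0.8,  1.1]), array([-0.4, -1.6])])
(array([ 0.7243793 , -0.39655971,  0.20548481]), [array([-0.3,  0.4]), array([-0.1, -0.6])])
(array([ 0.7035195 , -0.39591147,  0.23472763]), [array([-0.5,  0.6]), array([-0.2, -1. ])])
(array([ 0.70322398, -0.39632725,  0.20590246]), [array([-0.5,  0.6]), array([-0.2, -1. ])])
```

View pics/L5.png

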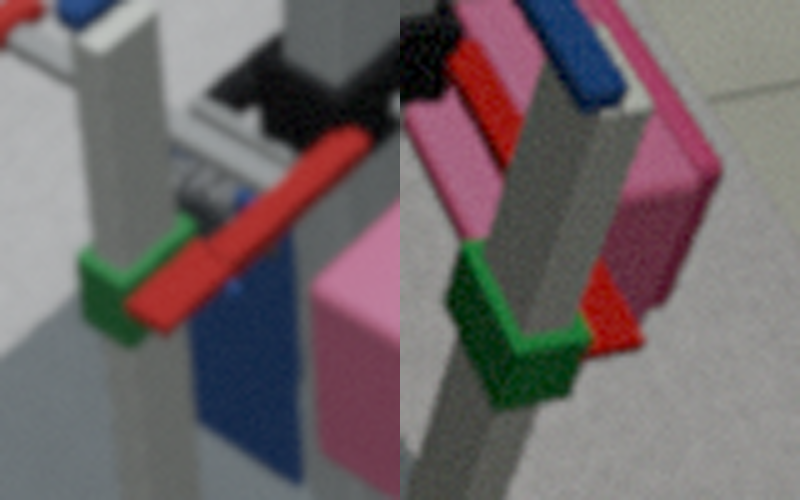

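The carriage is still, with the pointer about 6 mm above the clip's centre. Next I retreat and check the bar and the torch.

arm_command --commands '[[[0,0,0,0,0,0,100],[0,0,0,0,0,-0.015,100],[0,0,0,0,0,-0.035,100],[0,0,0,0,0,-0.04,100],[0,0,0,0,0,-0.04,100],[0,0,0,0,-0.015,-0.026,100],[0,0,0,0,0,0,100],[0,0,0,0,0,0,100]]]'

```text
time: 12.65
ee_pos: [0.5118, -0.2685, 0.2998]
eef_rot: [0.707, 0.707, 0.0, -0.0]
ft_force: [-0.7, 0.2, -0.6]
width: 0.0872
```

```bash
python3 look.py 6; python3 pz.py sceneL6; python3 - <<'E'
from h import *
c=snap('wrist','wrist6')
def red(c,r):
    f=c['frame'].astype(int)[r[0]:r[1],r[2]:r[3]]; m=(f[...,0]>110)&(f[...,1]<70)&(f[...,2]<75); v,u=np.nonzero(m); return (u.mean()+r[2],v.mean()+r[0],len(u))
for t in ['scene0','sceneL6']: c=load(t); print(t,'maskknob',red(c,(280,308,178,204)),'torch ptr',red(c,(170,203,372,410)))
for t in ['side0','sideL6']: c=load(t); print(t,'maskknob',red(c,(330,365,255,275)),'torch ptr',red(c,(140,165,325,345)))
E
cd pics; python3 -c "
import cv2,numpy as np
cv2.imwrite('c6.png',cv2.hconcat([cv2.resize(cv2.imread('sceneL6.png'),(400,300)),cv2.resize(cv2.imread('sideL6.png'),(400,300))]))"
```

```text
12.7
sceneL6 (np.float64(0.2262), (np.float64(223.5), np.int64(356)), array([222.67073409, 356.01742154]))
scene0 maskknob (np.float64(190.15277777777777), np.float64(293.69444444444446), 72) torch ptr (np.float64(388.6574585635359), np.float64(186.52486187845304), 181)
sceneL6 maskknob (np.float64(190.22972972972974), np.float64(293.8918918918919), 74) torch ptr (np.float64(388.7967032967033), np.float64(186.5164835164835), 182)
side0 maskknob (np.float64(265.2278481012658), np.float64(346.6392405063291), 158) torch ptr (np.float64(333.5595238095238), np.float64(148.91666666666666), 84)
sideL6 maskknob (np.float64(265.47058823529414), np.float64(346.95882352941175), 170) torch ptr (np.float64(333.67088607594934), np.float64(149.26582278481013), 79)
```

View pics/c6.png

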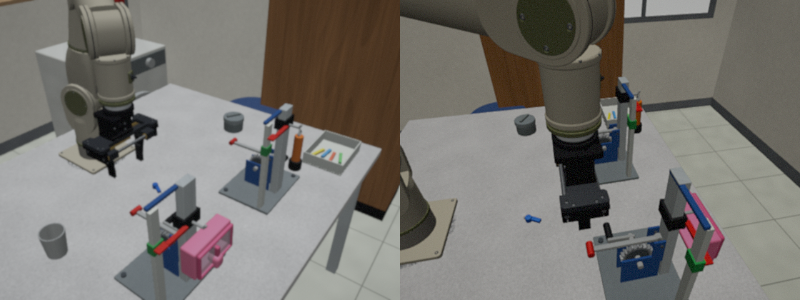

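The bar is back where it started, the torch hasn't moved, the carriage is holding and the gripper is clear.

```bash
python3 -c "
from bench import close_job; print(close_job())"
```

```text
the job is handed in; nothing more can be done
None
```

I lowered the mask to the green clip and handed the job in at about 12.7 s. I gripped the pawl's bar at its ends, lifted it 40 mm and held it there while the load sank by itself at about 10 mm/s. I then lowered the bar to about 8 mm, released it, and backed the gripper off.

- **Pointer:** it stopped at about z = 0.226 m, against a clip centre of about 0.2195 m. That is roughly 6 mm high, inside the 15 mm limit. The reading was the same in three looks over 1.25 s.
- **Bar and torch:** the bar and the torch hoist's pointer are within 0.4 px of their starting places in both fixed cameras.
- **Gripper:** it stands about 15 cm above the bar and touches nothing.

No check failed. Single pointer readings differed by up to about 3 mm (0.223 to 0.226 m) depending on which edge of the pointer I read. The verdict itself was not reported.

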